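Fetch the yellow-capped shaker from the sliding-door chest

TASK

In the stockroom chest, slide the clear door above the shaker with the yellow cap all the way open, passing over or under the other door, which stays shut. Then take that shaker out and stand it upright near the middle of the green tray, keeping it upright on the way and setting it down rather than dropping it.

Things in the scene. Friction and masses are not known exactly. Their poses are not given: they have to be found in the camera images.
- chest: White chest, 230 (x) x 480 (y) x 182 mm high. Origin: centre of underside; +y is its left end seen by the robot. Divider at y = 0; left and right compartments 214 x 228 mm, floor 60 mm up, walls 8 mm, each under a clear sliding door. Doors start 0-10 mm ajar, stop 185 mm open (180 mm of gap, the outer part), 1.5 N friction. One side holds the yellow-capped shaker, the other a red-capped twin.
- left_handle (a point): Grip point of the left door's black handle, an upright fin 90 (chest x) x 14 (chest y) x 50 mm high on the door's outer (+y) edge. Point: on the fin's centre, 20 mm below its top, 30 mm above the door panel; at (0, 218, 198) mm in the chest's frame when fully shut. The left door opens by sliding level along the chest's -y, under the right door.
- right_handle (a point): Grip point of the right door's blue handle, an upright fin 90 (chest x) x 14 (chest y) x 50 mm high on the door's outer (-y) edge. Point: on the fin's centre, 20 mm below its top, 30 mm above the door panel; at (0, -218, 207) mm in the chest's frame when fully shut. The right door opens by sliding level along the chest's +y, over the left door.
- yellow_shaker: Steel shaker with a yellow cap, an upright cylinder 50 mm in diameter and 95 mm high (the cap is the upper 33 mm, slightly domed), about 0.2 kg, standing loose on a compartment floor. Origin: centre of its underside, z up its axis.
- tray: Shallow green plastic tray, 200 by 200 by 22 mm, walls and floor 6 mm thick, heavy and fixed to the table. Origin: centre of its underside, so its inner floor is 6 mm above.

How it is judged:
By the outcome, as a careful person would: the job done as asked, in the order asked, and still so for the second after the job is handed in, with the robot touching nothing.
It also fails if it takes over 54 s, if anything falls off the work surface, if the arm or the gripper's body presses on something with over 40 N, if the wrist force passes 120 N, or if a joint passes its speed limit or range.

ROBOT

A 7-joint arm with a two-finger parallel gripper is mounted at the origin on the work surface. World frame = base frame: x ahead of the robot, y to its left, z up, the work surface at z = 0. Lengths are in mm, angles in rad, forces in N, time in s.
With the tool pointing down it reaches from about 350 to 900 mm from the base axis. Payload 19.9 kg.
Tool frame: the origin (TCP) lies at the very end of the fingers, on their centre line; the grasp point (between the pads) lies hold_point_z behind it (hold_point_z is the distance from the TCP to the grasp point, in mm); x points along the fingers, y is the direction in which the jaws open and shut, and the axes are right-handed (so a half turn about x gives the same grasp; the last joint's range is limited). The gripper opens to 85 mm and grips with 20 to 120 N. Pads are 22 mm wide; open, the fingers measure 114 mm over their backs; the gripper's body (76 mm by 85 mm) begins 54 mm behind the grasp point. The pads swing forward as they close: fully open they stand 13 mm farther back than shut.
Start: joints at [1.087, 0.417, -0.01, 1.614, 0.005, 1.111, -0.053], TCP at [267.787, -564.705, 231.26] pointing down, gripper open.
Joint ranges: [-2.81, 2.81], [-0.39, 2.02], [-1.27, 1.25], [0.06, 2.57], [-1.19, 4.33], [0.19, 2], [-2.82, 2.82]. Speed limits (rad/s): [1.89, 1.89, 2.39, 2.39, 3.01, 3.01, 3.01].

INTERFACE

Orientations are given as a unit quaternion [x, y, z, w].
In Python, from plant import sense, snapshot, calibration, finish_job, boxes_of, trace, hold_point_z gives the robot as it stands.
- The arm moves only by the tool arm_command, never from a script. Its argument "steps" is a list that holds one entry, the list of rows, each a list of 7 numbers: the closure in counts, from 0 (fully open) to 255 (shut), then the shift along the tool's x, y, z in mm, then the turn, a rotation vector about the tool's x, y, z in rad. A call has 1 to 12 rows; each row is the pose to reach, as a shift and turn from the pose commanded when the call began, along the tool's axes at that moment; what a row does not reach only later rows make up. A row lasts 1/12 s, in which the tool goes at most 41.7 mm and 7.16 degrees, less where a joint would pass 70% of its speed; a pose out of reach is approached as far as the arm can. A call with a gripper value outside its range is refused whole. The fingers move at their own pace and stop on an object; "grip_force" is the grip in N (left out, the last holds). Time passes only in rows, so rows that repeat a pose let the fingers close. It gives the time, the measured TCP pose, the force and the opening at its end, in the units of the state.
- sense(): the state, without advancing time (a new reading comes with each control period).
- snapshot(name): name is "scene" or "side" or "wrist"; returns the picture (420x560x3 uint8, blue, green, red); there is no depth.
- calibration(name): a dict with "fx", "fy", "cx", "cy" (pixels), "pose" (4x4, takes a point from camera to world coordinates). Camera axes: x right, y down, z forward; pixel columns grow to the right and rows downward; lengths in mm; the calibration is good to about 2 mm. A picture is of the moment at which its call begins: read the wrist's pose just before it. calibration takes no time and is no camera call; for the wrist camera it gives the pose at the moment of the call.
- finish_job(): hands the job in, once; it reports no verdict.
Trained networks look in the newest picture that a camera, given by its name, has taken for a name from the list of things; names that differ only in an ending like _2 or _b are one class to them, and where a whole thing is asked for, a point or a joint stands for the part that bears it (a point fixed in the world has none). Each returns a list of dicts, best first, with "confidence" (0 to 1); they miss things now and then, are a little off and sometimes report something else, mostly with a low value. They report only what shows in the picture. A call takes as long as a camera call.
- boxes_of(camera, query): "bbox" ([left, top, right, bottom] as shares, 0 to 1, of the picture: columns of its width, rows of its height, round what is visible of it).
- trace(camera, query): "mask" (420x560 bool, what is visible of it) and "bbox" ([left, top, right, bottom] as shares, 0 to 1, of the picture: columns of its width, rows of its height, round what is visible of it).
The state is a dict: "time_s": time; "joint_pos": joint angles; "qvel": joint speeds; "effort": joint torques, N m; "position": TCP position; "eef_rot": TCP orientation; "wrist_force": force on the tool from outside, world axes, zero at the start; "moment": the same for the moment, N m; "finger_gap": finger opening in mm.
Only numpy, scipy, OpenCV 4.12 (cv2) and the standard library are available. Lean on these libraries where they do the work, as an engineer would, in place of code of your own. Each camera call takes 0.05 s, during which the arm holds its last target.

## Working session

There is one attempt and no reset: what is moved stays moved. The work goes in short steps, Python scripts to look and compute and a tool call to move; the robot and the scene stay as the last step left them, time stands still between calls to the robot, and variables do not carry over. Pictures are saved under pics/ and viewed, and the job is handed in when it is done.

Besides the shell and the picture viewer there is one more tool, called after "Emit:" as a command line: name --argument value ..., lists and objects as JSON in quotes. arm_command: Moves the arm, as the interface text tells. Its arguments: {"type":"object","properties":{"steps":{"type":"array","items":{"type":"array","items":{"type":"array","items":{"type":"number"}}}},"grip_force":{"type":"number"}},"required":["steps"]}

```bash
mkdir -p pics; ls
python3 - <<'E'
from plant import sense, snapshot, calibration, hold_point_z
import cv2, numpy as np
np.set_printoptions(precision=3,suppress=True)
print(sense()); print(hold_point_z)
for n in ("scene","side","wrist"):
    c=calibration(n); print(n,c['fx'],c['fy'],c['cx'],c['cy']);print(np.array(c['pose']))
    cv2.imwrite(f"pics/{n}0.png",snapshot(n))
E
```

```text
pics
{'time_s': 0.0, 'joint_pos': array([ 1.086,  0.418, -0.01 ,  1.614,  0.005,  1.111, -0.053]), 'qvel': array([ 0.   , -0.001, -0.001, -0.001,  0.   ,  0.001,  0.   ]), 'effort': array([ -0.001, -86.446,   0.678, -43.488,   0.019,   0.008,  -0.   ]), 'position': array([ 267.643, -564.402,  230.652]), 'eef_rot': array([-0.69 , -0.156,  0.69 , -0.155]), 'wrist_force': array([-0.283,  0.2  , -0.281]), 'moment': array([0.003, 0.01 , 0.011]), 'finger_gap': 85.4777256382545}
18.700000000000003
scene 546.4385421423605 546.4385421423605 282.43658449953375 215.61005838429224
[[   0.915    0.311   -0.259  867.594]
 [   0.404   -0.688    0.603 -772.071]
 [   0.009   -0.656   -0.755 1084.235]
 [   0.       0.       0.       1.   ]]
side 404.2315513204019 404.2315513204019 283.35971454372304 203.2257290241819
[[ -0.972  -0.167   0.163 353.954]
 [ -0.233   0.739  -0.632 636.958]
 [ -0.015  -0.653  -0.757 934.62 ]
 [  0.      0.      0.      1.   ]]
wrist 306.7865483007109 306.7865483007109 275.8253461026512 208.9463642923745
[[   0.429   -0.853   -0.297  344.509]
 [  -0.904   -0.405   -0.139 -529.719]
 [  -0.002    0.328   -0.945  374.23 ]
 [   0.       0.       0.       1.   ]]
```

View pics/scene0.png

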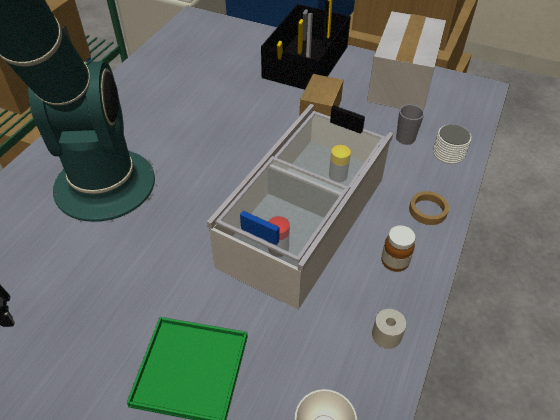

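View pics/side0.png

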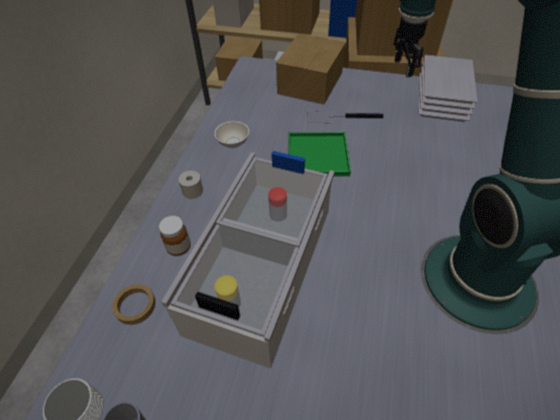

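View pics/wrist0.png

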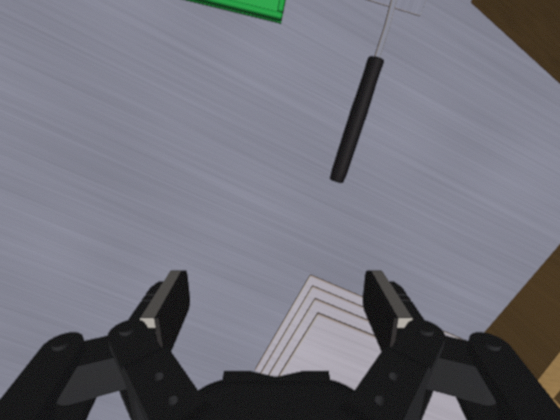

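The yellow cap is in the compartment with the black handle, so it's the left one. The scene view shows the cap at (341,152) and the black fin at (347,119). The side view shows them at (227,287) and (217,304). The tray is at (190,367) in the scene view. Next I'll enlarge the chest to pick corners.

Run:
```python
import cv2
a=cv2.imread('pics/scene0.png')[90:315,200:400]; cv2.imwrite('pics/sc_c.png',cv2.resize(a,None,fx=2.66,fy=2.66,interpolation=cv2.INTER_CUBIC))
a=cv2.imread('pics/side0.png')[145:355,160:340]; cv2.imwrite('pics/si_c.png',cv2.resize(a,None,fx=2.8,fy=2.8,interpolation=cv2.INTER_CUBIC))
from plant import trace
import numpy as np
r={}
for cam in('scene','side'):
    for q in('left_handle','right_handle','yellow_shaker','tray','chest'):
        for d in trace(cam,q)[:2]:
            m=d['mask'];ys,xs=np.nonzero(m)
            if len(xs)==0: continue
            print(cam,q,round(d['confidence'],2),'c',xs.mean().round(1),ys.mean().round(1),'box',xs.min(),ys.min(),xs.max(),ys.max(),len(xs))
            r.setdefault(cam+'_'+q,m)
np.savez('masks0.npz',**r)
```

```text
scene left_handle 0.96 c 331.7 145.4 box 276 107 383 186 5055
scene right_handle 0.91 c 283.2 207.6 box 216 158 348 261 7700
scene tray 0.72 c 188.7 370.2 box 127 317 247 419 9139
side left_handle 0.87 c 237.0 279.3 box 171 226 298 335 8541
side right_handle 0.76 c 274.3 199.2 box 216 151 326 246 6559
side tray 0.9 c 321.7 151.5 box 288 131 351 177 2246
side chest 0.8 c 251.9 259.1 box 162 151 332 368 22095
```

View pics/sc_c.png

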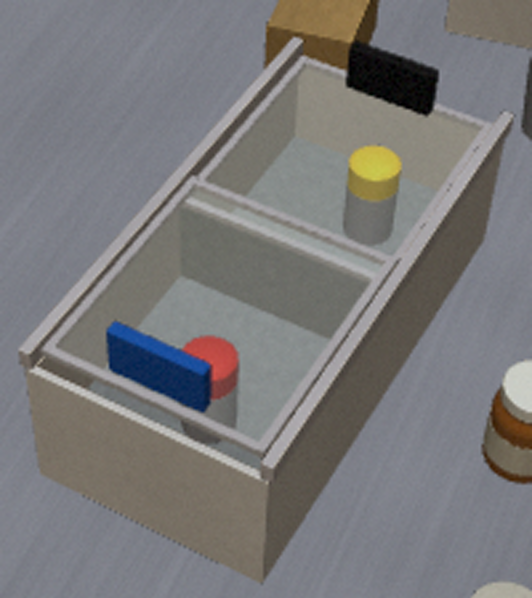

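View pics/si_c.png

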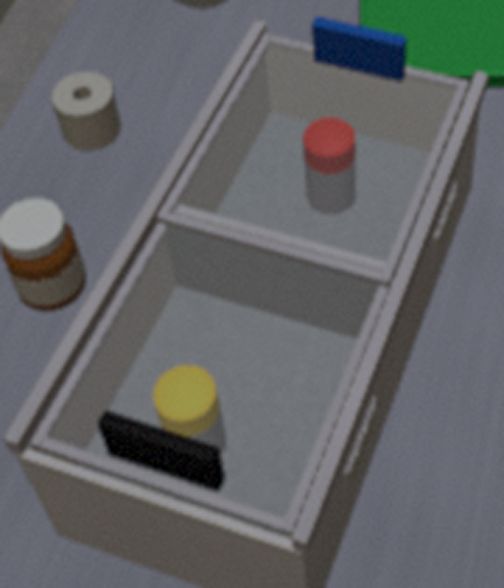

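```bash
cat > h.py <<'E'
import numpy as np, cv2, json
from plant import calibration
K={}
def cam(n):
    if n=='wrist' or n not in K:
        c=calibration(n); K[n]=c
    return K[n]
def proj(n,P,c=None):
    c=c or cam(n); T=np.linalg.inv(np.array(c['pose'])); P=np.atleast_2d(P)
    q=P@T[:3,:3].T+T[:3,3]
    return np.c_[c['fx']*q[:,0]/q[:,2]+c['cx'],c['fy']*q[:,1]/q[:,2]+c['cy']]
def ray(n,uv,z,c=None):
    c=c or cam(n); T=np.array(c['pose']); d=T[:3,:3]@[(uv[0]-c['cx'])/c['fx'],(uv[1]-c['cy'])/c['fy'],1]
    return T[:3,3]+d*(z-T[2,3])/d[2]
def W(p,P):
    P=np.atleast_2d(P).astype(float);c,s=np.cos(p[2]),np.sin(p[2])
    return np.c_[p[0]+c*P[:,0]-s*P[:,1],p[1]+s*P[:,0]+c*P[:,1],P[:,2]]
E
cat > fit.py <<'E'
from h import *
from scipy.optimize import least_squares
np.set_printoptions(precision=2,suppress=True)
S=lambda u,v:(u/2.66+200,v/2.66+90)
D=lambda u,v:(u/2.8+160,v/2.8+145)
# cam,pix,chestpoint(x,y,z), door coeff (a for left, b for right)
obs=[('scene',S(347,82),(-45,211,168),'a'),('scene',S(432,112),(45,211,168),'a'),
('scene',S(108,368),(-45,-225,177),'b'),('scene',S(208,408),(45,-225,177),'b'),
('side',D(103,446),(45,225,168),'a'),('side',D(220,487),(-45,225,168),'a'),
('side',D(315,62),(45,-211,177),'b'),('side',D(403,77),(-45,-211,177),'b'),
('scene',S(262,582),(115,-240,0),''),('scene',S(37,475),(-115,-240,0),'')]
def res(p):
    r=[]
    for n,uv,P,k in obs:
        P=np.array(P,float)
        if k=='a':P[1]-=p[3]
        if k=='b':P[1]+=p[4]
        r.append(proj(n,W(p,P))[0]-uv)
    return np.array(r).ravel()
s=least_squares(res,[500,0,0,5,5],x_scale=[100,100,.1,5,5],loss='soft_l1')
print(s.x, np.degrees(s.x[2])); print(s.fun.reshape(-1,2))
p=s.x; np.save('chest.npy',p)
for n,f0 in(('scene','pics/scene0.png'),('side','pics/side0.png')):
    im=cv2.imread(f0); b=cv2.resize(im,None,fx=1.4,fy=1.4)
    for z in(0,182):
        q=proj(n,W(p,[(115,240,z),(-115,240,z),(-115,-240,z),(115,-240,z)]))*1.4
        cv2.polylines(b,[np.int32(q)],True,(0,0,255),1)
    for y,z in((218-p[3],198),(-218+p[4],207)):
        q=proj(n,W(p,[(-45,y,z-30),(45,y,z-30),(45,y,z+20),(-45,y,z+20)]))*1.4
        cv2.polylines(b,[np.int32(q)],True,(255,0,255),1)
    cv2.imwrite(f'pics/ov_{n}.png',b)
    hsv=cv2.cvtColor(im,cv2.COLOR_BGR2HSV)
    m=cv2.inRange(hsv,(22,120,100),(35,255,255)); 
    k,l,st,ce=cv2.connectedComponentsWithStats(m)
    for i in np.argsort(-st[1:,4])[:3]+1:
        w=ray(n,ce[i],140); print(n,'yellow',ce[i],st[i],w, 'chestframe', W([0,0,-p[2]],w-[p[0],p[1],0]))
    m=cv2.inRange(hsv,(50,150,50),(75,255,255)); k,l,st,ce=cv2.connectedComponentsWithStats(m);i=1+np.argmax(st[1:,4])
    cnt=max(cv2.findContours(np.uint8(l==i),0,1)[0],key=cv2.contourArea); ap=cv2.approxPolyDP(cnt,8,True)[:,0]
    print(n,'tray',ap.tolist()); print(np.array([ray(n,q,22) for q in ap.astype(float)]))
E
python3 fit.py
```

```text
[557.9   98.19  -0.11   9.3    3.55] -6.564093646912984
[[-0.74  2.03]
 [-1.34  2.45]
 [-0.29 -0.59]
 [-2.04  1.27]
 [ 0.53  1.37]
 [-1.43  0.6 ]
 [-1.28 -0.12]
 [-0.82  2.37]
 [-0.27  1.45]
 [ 1.56 -0.48]]
scene yellow [340.05 154.42] [331 145  20  20 331] [594.01 230.61 140.  ] chestframe [[ 20.74 135.68 140.  ]]
scene yellow [328.84  18.54] [327   0   4  38  67] [332.51 843.27 140.  ] chestframe [[-309.08  714.43  140.  ]]
scene yellow [279.1   43.38] [277  41   5   6  21] [243.42 635.56 140.  ] chestframe [[-373.85  497.89  140.  ]]
scene tray [[160, 317], [128, 406], [225, 419], [246, 333]]
[[ 376.82 -307.15   22.  ]
 [ 427.14 -503.98   22.  ]
 [ 613.59 -448.84   22.  ]
 [ 567.88 -264.77   22.  ]]
side yellow [225.64 286.76] [215 276  22  24 397] [592.77 238.56 140.  ] chestframe [[ 18.6  143.44 140.  ]]
side tray [[289, 133], [289, 153], [305, 167], [349, 174], [344, 133]]
[[ 607.07 -445.25   22.  ]
 [ 583.84 -344.26   22.  ]
 [ 518.47 -290.37   22.  ]
 [ 376.23 -289.64   22.  ]
 [ 419.44 -486.62   22.  ]]
```

```bash
sleep 1
```

```text
(no output)
```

View pics/ov_scene.png

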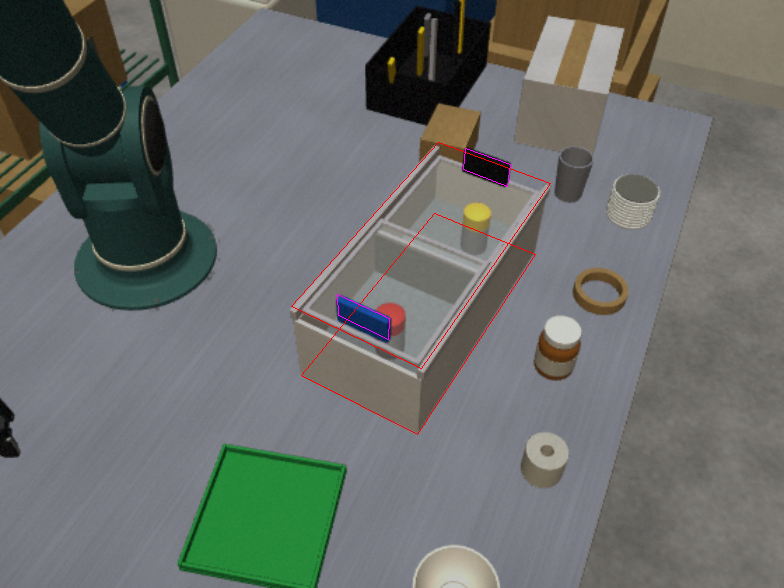

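View pics/ov_side.png

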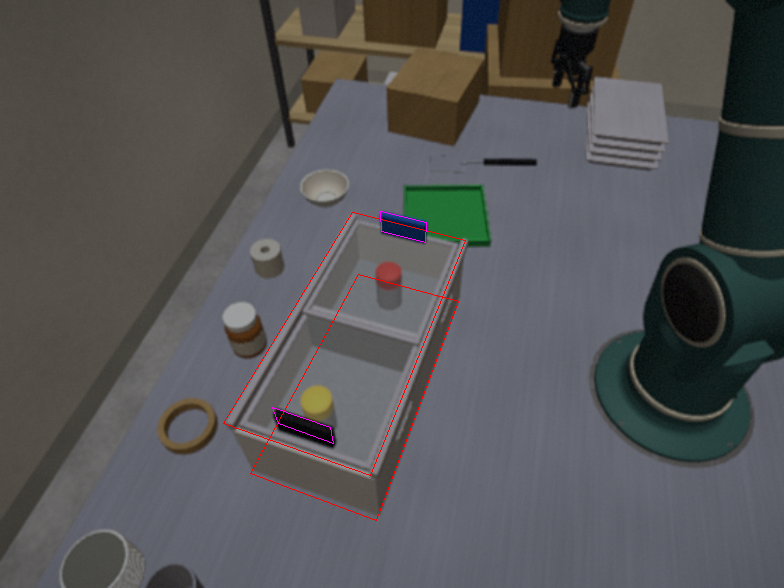

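```bash
cat >> h.py <<'E'
from scipy.spatial.transform import Rotation as R
from plant import sense
def target_R(ydir):
    x=np.array([0,0,-1.]); y=np.array([ydir[0],ydir[1],0.]); y/=np.linalg.norm(y)
    return R.from_matrix(np.c_[x,y,np.cross(x,y)])
def rel(pos,Rt,s=None):
    s=s or sense(); R0=R.from_quat(s['eef_rot'])
    sh=R0.inv().apply(np.array(pos)-s['position']); rv=(R0.inv()*Rt).as_rotvec()
    print('shift',sh.round(1),'turn',rv.round(4),'dist',np.linalg.norm(sh).round(0),'deg',np.degrees(np.linalg.norm(rv)).round(1))
E
python3 - <<'E'
from h import *
np.set_printoptions(precision=3,suppress=True)
p=np.load('chest.npy'); s=sense(); print(s['time_s'])
print(R.from_quat(s['eef_rot']).as_matrix())
cy=np.array([-np.sin(p[2]),np.cos(p[2])])
hl=W(p,(0,218-p[3],198))[0]; print('handle',hl)
for sg in(1,-1):
    rel([s['position'][0],s['position'][1],360],target_R(sg*cy))
    rel([*(hl[:2]),360],target_R(sg*cy))
# camera offset in tool frame
c=np.array(calibration('wrist')['pose']); R0=R.from_quat(s['eef_rot'])
print(R0.inv().apply(c[:3,3]-s['position']), R0.inv().as_matrix()@c[:3,:3])
E
```

```text
0.65
[[-0.     0.428 -0.904]
 [ 0.    -0.904 -0.428]
 [-1.    -0.     0.   ]]
handle [581.758 305.519 198.   ]
shift [-128.7   -0.     0. ] turn [-2.584 -0.     0.   ] dist 129.0 deg 148.1
shift [-128.7 -651.8 -656.6] turn [-2.584 -0.     0.   ] dist 934.0 deg 148.1
shift [-128.7   -0.     0. ] turn [0.557 0.    0.   ] dist 129.0 deg 31.9
shift [-128.7 -651.8 -656.6] turn [0.557 0.    0.   ] dist 934.0 deg 31.9
[-143.505    1.392  -84.306] [[ 0.    -0.328  0.945]
 [ 1.     0.    -0.   ]
 [-0.     0.945  0.328]]
```

Emit:
arm_command --steps '[[[0,-42,0,0,0,0,0],[0,-84,0,0,0.05,0,0],[0,-128,-20,-20,0.1,0,0],[0,-128,-652,-657,0.557,0,0],[0,-128,-652,-657,0.557,0,0],[0,-128,-652,-657,0.557,0,0],[0,-128,-652,-657,0.557,0,0],[0,-128,-652,-657,0.557,0,0],[0,-128,-652,-657,0.557,0,0],[0,-128,-652,-657,0.557,0,0],[0,-128,-652,-657,0.557,0,0],[0,-128,-652,-657,0.557,0,0]]]'

```text
time_s: 1.65
position: [400.7, -195.2, 354.1]
eef_rot: [0.706, -0.041, -0.706, -0.04]
wrist_force: [1.4, -0.5, -0.3]
finger_gap: 84.9
```

Run:
```python
from h import *
np.set_printoptions(precision=3,suppress=True)
p=np.load('chest.npy'); s=sense(); print(s['time_s'],s['position'],s['joint_pos'],s['qvel'])
cy=np.array([-np.sin(p[2]),np.cos(p[2])])
hl=W(p,(0,218-p[3],198))[0]; rel([*(hl[:2]),340],target_R(-cy))
```

```text
1.65 [ 400.713 -195.239  354.058] [ 0.617 -0.008 -0.23   1.857 -0.001  1.292 -1.298] [-0.544 -0.131 -0.548  0.119 -0.033  0.008 -1.071]
shift [  13.8 -518.1 -122.8] turn [ 0.    -0.001 -0.001] dist 533.0 deg 0.0
```

Emit:
arm_command --steps '[[[0,14,-510,-121,0,0,0],[0,14,-510,-121,0,0,0],[0,14,-510,-121,0,0,0],[0,14,-510,-121,0,0,0],[0,14,-510,-121,0,0,0],[0,14,-510,-121,0,0,0],[0,14,-510,-121,0,0,0],[0,14,-510,-121,0,0,0],[0,14,-510,-121,0,0,0],[0,14,-510,-121,0,0,0],[0,14,-510,-121,0,0,0],[0,14,-510,-121,0,0,0]]]'

```text
time_s: 2.65
position: [571.1, 274.6, 340.3]
eef_rot: [0.706, -0.041, -0.706, -0.041]
wrist_force: [0.7, -1.4, 1.2]
finger_gap: 85.5
```

Run:
```python
from h import *
from plant import snapshot
np.set_printoptions(precision=3,suppress=True)
p=np.load('chest.npy'); s=sense(); print(s['time_s'],s['position'],s['joint_pos'],s['qvel'])
cy=np.array([-np.sin(p[2]),np.cos(p[2])])
hl=W(p,(0,218-p[3],198))[0]; rel([*(hl[:2]),340],target_R(-cy))
```

```text
2.65 [571.09  274.568 340.294] [-0.062  0.418 -0.609  1.433  0.24   1.365 -2.366] [-0.837  0.734 -0.012 -0.911  0.399  0.286 -0.739]
shift [  0.3 -32.   -7. ] turn [-0. -0. -0.] dist 33.0 deg 0.0
```

Emit:
arm_command --steps '[[[0,0,-10,0,0,0,0],[0,0,-10,0,0,0,0],[0,0,-10,0,0,0,0],[0,0,-10,0,0,0,0]]]'

```text
time_s: 2.98
position: [571.9, 281.7, 340.4]
eef_rot: [0.706, -0.041, -0.706, -0.04]
wrist_force: [0.2, -0.5, -0.3]
finger_gap: 85.7
```

Run:
```python
from h import *
from plant import snapshot
import pickle
np.set_printoptions(precision=3,suppress=True)
p=np.load('chest.npy'); s=sense(); print(s['time_s'],s['position'],s['joint_pos'],s['qvel'])
c=calibration('wrist'); im=snapshot('wrist'); cv2.imwrite('pics/w1.png',im); pickle.dump(c,open('w1.pkl','wb'))
cy=np.array([-np.sin(p[2]),np.cos(p[2])])
hl=W(p,(0,218-p[3],198))[0]; rel([*(hl[:2]),340],target_R(-cy))
b=cv2.resize(im,None,fx=1.4,fy=1.4)
for z in(0,182):
    q=proj('wrist',W(p,[(115,240,z),(-115,240,z),(-115,-240,z),(115,-240,z)]),c)*1.4
    cv2.polylines(b,[np.int32(q)],True,(0,0,255),1)
for y,z in((218-p[3],198),):
    q=proj('wrist',W(p,[(-45,y-7,z+20),(45,y-7,z+20),(45,y+7,z+20),(-45,y+7,z+20)]),c)*1.4
    cv2.polylines(b,[np.int32(q)],True,(255,0,255),1)
cv2.imwrite('pics/ov_w1.png',b)
```

```text
2.9833 [571.899 281.653 340.449] [-0.076  0.426 -0.609  1.422  0.244  1.369 -2.377] [ 0.012 -0.011  0.002  0.004  0.     0.001  0.001]
shift [  0.6 -25.1  -6.9] turn [-0.001 -0.001 -0.   ] dist 26.0 deg 0.1
```

View pics/ov_w1.png

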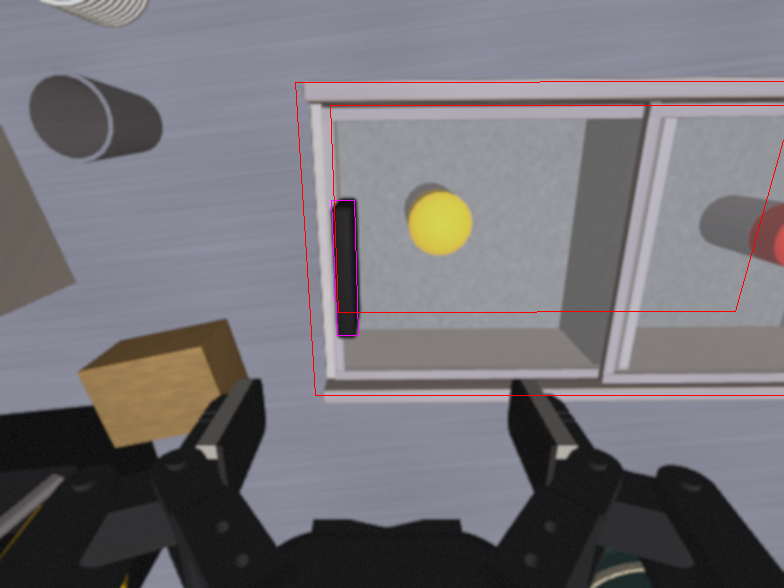

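Emit:
arm_command --steps '[[[0,0,-25,-7,0,0,0],[0,30,-25,-7,0,0,0],[0,70,-25,-7,0,0,0],[0,100,-25,-7,0,0,0],[0,125,-25,-7,0,0,0],[0,140,-25,-7,0,0,0],[0,148,-25,-7,0,0,0],[0,152,-25,-7,0,0,0],[0,154,-25,-7,0,0,0],[0,154,-25,-7,0,0,0]]]' --grip_force 30

```text
time_s: 3.87
position: [581.9, 306.6, 187.2]
eef_rot: [0.706, -0.04, -0.706, -0.041]
wrist_force: [-0.1, -0.7, 0.5]
finger_gap: 85.4
```

Run:
```python
from h import *
from plant import snapshot
np.set_printoptions(precision=3,suppress=True)
s=sense(); print(s['time_s'],s['position'],s['joint_pos'],s['wrist_force'])
for n in('wrist','side'):
    im=snapshot(n)
    if n=='side': im=cv2.resize(im[120:400,120:400],(600,600),interpolation=2)
    cv2.imwrite(f'pics/{n}2.png',im)
```

```text
3.8667 [581.932 306.6   187.237] [-0.135  0.579 -0.571  1.553  0.337  1.108 -2.468] [-0.097 -0.731  0.536]
```

View pics/wrist2.png

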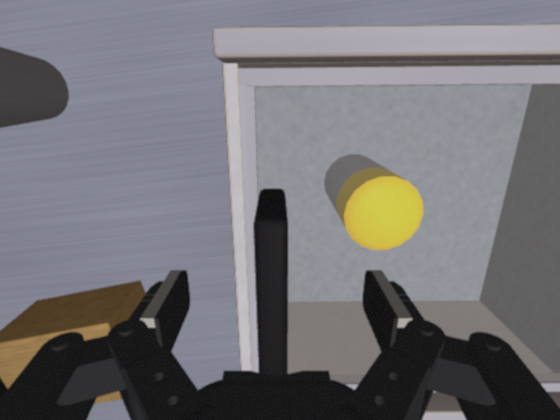

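View pics/side2.png

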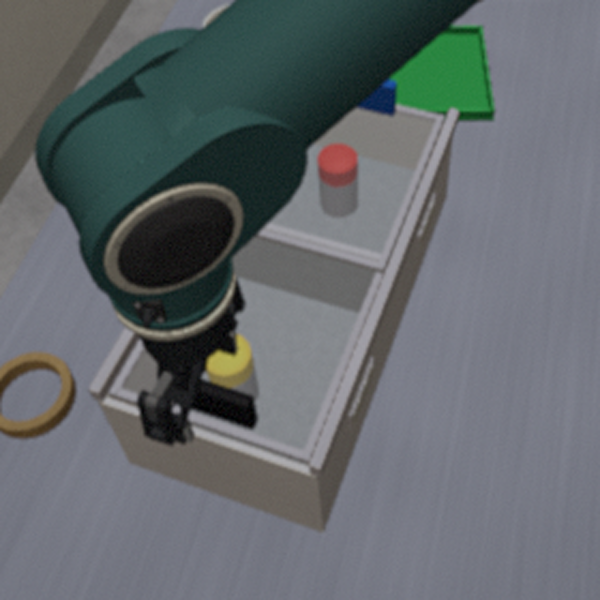

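The wrist view shows the fin centred between the jaws: fin at column 272, jaws at 186 and 366. The fingers straddle it, so I'll close now.

Emit:
arm_command --steps '[[[120,0,0,0,0,0,0],[200,0,0,0,0,0,0],[255,0,0,0,0,0,0],[255,0,0,0,0,0,0],[255,0,0,0,0,0,0],[255,0,0,0,0,0,0],[255,0,0,0,0,0,0],[255,0,0,0,0,0,0]]]' --grip_force 40

```text
time_s: 4.63
position: [581.6, 306.9, 186.6]
eef_rot: [0.706, -0.04, -0.706, -0.04]
wrist_force: [-1.0, 0.4, 3.8]
finger_gap: 13.1
```

Emit:
arm_command --steps '[[[255,0,5,0,0,0,0],[255,0,15,0,0,0,0],[255,0,30,0,0,0,0],[255,0,45,0,0,0,0],[255,0,60,0,0,0,0],[255,0,75,0,0,0,0],[255,0,90,0,0,0,0],[255,0,105,0,0,0,0],[255,0,118,0,0,0,0],[255,0,125,0,0,0,0],[255,0,130,0,0,0,0],[255,0,130,0,0,0,0]]]'

```text
time_s: 5.63
position: [567.5, 175.6, 186.6]
eef_rot: [0.706, -0.041, -0.705, -0.041]
wrist_force: [7.7, -2.6, -1.8]
finger_gap: 13.1
```

Run:
```python
from h import *
from plant import snapshot
np.set_printoptions(precision=3,suppress=True)
s=sense(); print(s['time_s'],s['position'],s['joint_pos'],s['wrist_force'],s['finger_gap'])
for n in('wrist','scene'):
    im=snapshot(n)
    if n=='scene': im=cv2.resize(im[70:320,180:430],(600,600),interpolation=2)
    cv2.imwrite(f'pics/{n}3.png',im)
```

```text
5.6333 [567.541 175.59  186.568] [ 0.087  0.467 -0.575  1.723  0.29   1.036 -2.275] [ 7.75  -2.607 -1.849] 13.126027300277284
```

View pics/wrist3.png

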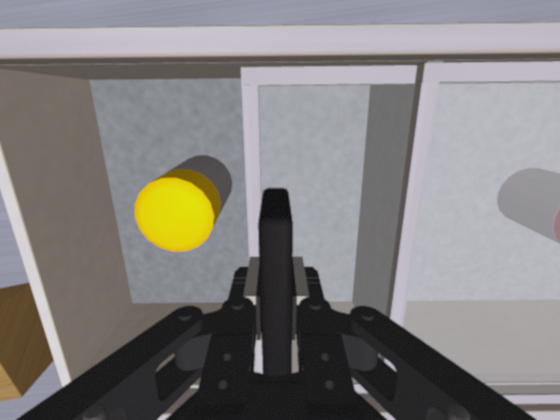

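View pics/scene3.png

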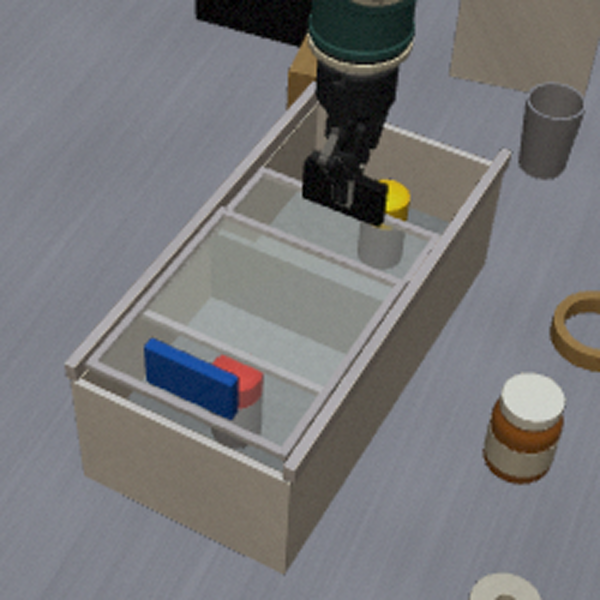

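Emit:
arm_command --steps '[[[255,0,8,-1,0,0,0],[255,0,18,-1,0,0,0],[255,0,28,-1.5,0,0,0],[255,0,36,-2,0,0,0],[255,0,40,-2,0,0,0],[255,0,42,-2,0,0,0],[255,0,42,-2,0,0,0]]]'

```text
time_s: 6.32
position: [563.2, 134.3, 186.5]
eef_rot: [-0.706, 0.041, 0.706, 0.04]
wrist_force: [-5.8, -0.6, 8.4]
finger_gap: 13.5
```

Emit:
arm_command --steps '[[[255,0,2,0.7,0,0,0],[255,0,4,0.7,0,0,0],[255,0,4,0.7,0,0,0]]]'

```text
time_s: 6.57
position: [562.8, 130.7, 186.5]
eef_rot: [0.706, -0.041, -0.706, -0.04]
wrist_force: [0.1, -0.7, 5.6]
finger_gap: 13.7
```

Emit:
arm_command --steps '[[[255,0,2,0,0,0,0],[255,0,4,0,0,0,0],[255,0,4,0,0,0,0]]]'

```text
time_s: 6.82
position: [562.4, 127.2, 186.5]
eef_rot: [0.706, -0.041, -0.706, -0.04]
wrist_force: [1.7, -1.3, 5.1]
finger_gap: 13.5
```

Emit:
arm_command --steps '[[[255,0,2,0,0,0,0],[255,0,4,0,0,0,0],[255,0,4,0,0,0,0]]]'

```text
time_s: 7.07
position: [562.4, 127.2, 186.6]
eef_rot: [0.707, -0.038, -0.705, -0.041]
wrist_force: [12.4, 21.6, -7.5]
finger_gap: 13.1
```

Emit:
arm_command --steps '[[[255,0,1.5,0,0,0,0],[255,0,3,0,0,0,0],[255,0,3,0,0,0,0]]]'

```text
time_s: 7.32
position: [562.4, 127.1, 186.7]
eef_rot: [0.707, -0.035, -0.705, -0.042]
wrist_force: [20.1, 38.6, -15.9]
finger_gap: 13.7
```

The door reached its stop: TCP y held at 127.2 while the force rose. I'll relax the push and release.

Emit:
arm_command --steps '[[[255,0,-5,0,0,0,0],[255,0,-6.5,0,0,0,0],[200,0,-6.5,0,0,0,0],[100,0,-6.5,0,0,0,0],[0,0,-6.5,0,0,0,0],[0,0,-6.5,0,0,0,0],[0,0,-6.5,0,0,0,0],[0,0,-6.5,0,0,0,0]]]'

```text
time_s: 7.98
position: [562.2, 127.1, 186.3]
eef_rot: [-0.706, 0.04, 0.706, 0.04]
wrist_force: [0.2, -0.6, 0.2]
finger_gap: 77.6
```

Emit:
arm_command --steps '[[[0,-15,0,0,0,0,0],[0,-40,0,0,0,0,0],[0,-80,0,0,0,0,0],[0,-120,0,0,0,0,0],[0,-150,0,0,0,0,0],[0,-150,-20,0,0,0,0],[0,-150,-50,0,0,0,0],[0,-150,-80,0,0,0,0],[0,-150,-90,0,0,0,0],[0,-150,-90,0,0,0,0],[0,-150,-90,0,0,0,0]]]'

```text
time_s: 8.9
position: [572.4, 216.7, 336.1]
eef_rot: [-0.706, 0.04, 0.706, 0.04]
wrist_force: [0.0, 0.7, 0.2]
finger_gap: 85.4
```

Run:
```python
from h import *
from plant import snapshot
import pickle
np.set_printoptions(precision=3,suppress=True)
s=sense(); print(s['time_s'],s['position'],s['joint_pos'],s['wrist_force'],s['finger_gap'])
for n in('wrist','scene'):
    c=calibration(n); im=snapshot(n); cv2.imwrite(f'pics/{n}4.png',im)
    hsv=cv2.cvtColor(im,cv2.COLOR_BGR2HSV)
    m=cv2.inRange(hsv,(22,150,60),(35,255,255)); k,l,st,ce=cv2.connectedComponentsWithStats(m)
    for i in np.argsort(-st[1:,4])[:2]+1:
        print(n,ce[i],st[i],[ray(n,ce[i],z,c) for z in(122,140,150,155)])
    if n=='wrist': pickle.dump(c,open('w4.pkl','wb'))
```

```text
8.9 [572.442 216.661 336.085] [ 0.057  0.38  -0.632  1.496  0.227  1.34  -2.277] [0.007 0.69  0.17 ] 85.39623488074562
wrist [255.679 165.998] [ 233  143   45   47 1658] [array([589.208, 237.393, 122.   ]), array([592.617, 235.796, 140.   ]), array([594.511, 234.909, 150.   ]), array([595.458, 234.465, 155.   ])]
wrist [  1.148 366.481] [  0 363   4   9  27] [array([330.912, 658.431, 122.   ]), array([347.325, 635.637, 140.   ]), array([356.443, 622.973, 150.   ]), array([361.003, 616.642, 155.   ])]
scene [340.225 154.462] [331 145  20  20 338] [array([589.26 , 249.764, 122.   ]), array([594.467, 230.649, 140.   ]), array([597.36, 220.03, 150.  ]), array([598.806, 214.72 , 155.   ])]
scene [299.961  35.312] [298  19   6  35 154] [array([273.877, 734.957, 122.   ]), array([284.983, 706.766, 140.   ]), array([291.153, 691.104, 150.   ]), array([294.238, 683.273, 155.   ])]
```

View pics/wrist4.png

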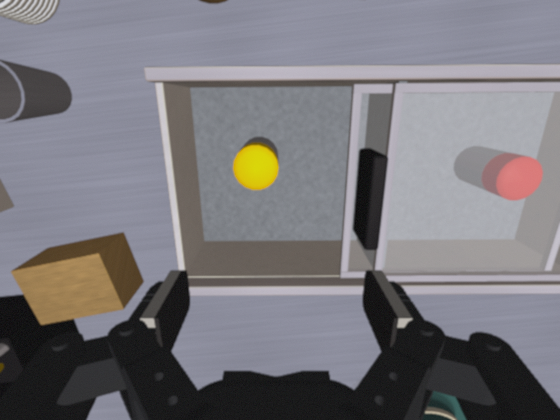

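View pics/scene4.png

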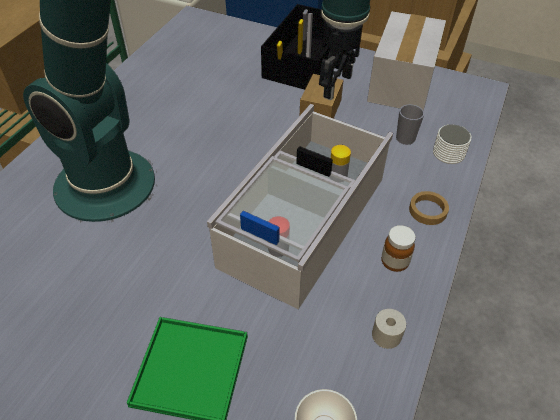

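Scene view: the black fin now sits at (314,160), the blue handle hasn't moved from (260,228), and the yellow cap at (341,155) is exposed. In the wrist view the cap is at (256,166), which puts the shaker near (593.5, 235).

Run:
```python
from h import *
p=np.load('chest.npy'); cy=np.array([-np.sin(p[2]),np.cos(p[2])])
rel([593.5,235.3,97],target_R(-cy))
```

```text
shift [239.2 -22.3 -18.4] turn [-0.0009  0.0001 -0.0006] dist 241.0 deg 0.1
```

Approach partway first, then check from closer.

Emit:
arm_command --steps '[[[0,20,-22,-18,0,0,0],[0,50,-22,-18,0,0,0],[0,80,-22,-18,0,0,0],[0,105,-22,-18,0,0,0],[0,118,-22,-18,0,0,0],[0,120,-22,-18,0,0,0],[0,120,-22,-18,0,0,0]]]'

```text
time_s: 9.58
position: [593.2, 235.8, 216.8]
eef_rot: [-0.706, 0.041, 0.706, 0.041]
wrist_force: [0.6, -0.7, 0.3]
finger_gap: 85.4
```

Run:
```python
from h import *
from plant import snapshot
np.set_printoptions(precision=3,suppress=True)
s=sense(); print(s['time_s'],s['position'],s['wrist_force'],s['finger_gap'])
for n in('wrist',):
    c=calibration(n); im=snapshot(n); cv2.imwrite(f'pics/{n}5.png',im)
    hsv=cv2.cvtColor(im,cv2.COLOR_BGR2HSV)
    m=cv2.inRange(hsv,(22,150,60),(35,255,255)); k,l,st,ce=cv2.connectedComponentsWithStats(m)
    i=1+np.argmax(st[1:,4])
    cnt=cv2.findContours(np.uint8(l==i),0,1)[0][0]
    print(ce[i],st[i],[ray(n,ce[i],z,c) for z in(140,150)])
    # fit by model silhouette: convex hull of cap (r=25, z 122..152)
    from scipy.optimize import minimize
    t=np.linspace(0,2*np.pi,60)
    def sil(xy):
        P=np.vstack([np.c_[xy[0]+25*np.cos(t),xy[1]+25*np.sin(t),0*t+z] for z in(122,152)])
        P=np.vstack([P,[[xy[0],xy[1],155]]])
        g=np.zeros(im.shape[:2],np.uint8); cv2.fillConvexPoly(g,cv2.convexHull(np.int32(proj(n,P,c)*16)),1,shift=4); return g
    M=np.uint8(l==i); f=lambda xy:(sil(xy)!=M).sum()
    r=minimize(f,[593.5,235.3],method='Nelder-Mead',options=dict(initial_simplex=[[593,235],[598,235],[593,240]])); print(r.x,r.fun,M.sum())
    p=np.load('chest.npy'); cy=np.array([-np.sin(p[2]),np.cos(p[2])]); rel([*r.x,97],target_R(-cy))
```

```text
9.5833 [593.196 235.815 216.787] [ 0.628 -0.708  0.262] 85.35420507195695
[273.923 219.927] [ 241  185   67   70 3644] [array([592.893, 236.056, 140.   ]), array([596.739, 235.54 , 150.   ])]
[593.865 236.663] 414.0 3644
shift [120.8  -0.4  -0.2] turn [-0.    -0.001  0.001] dist 121.0 deg 0.1
```

View pics/wrist5.png

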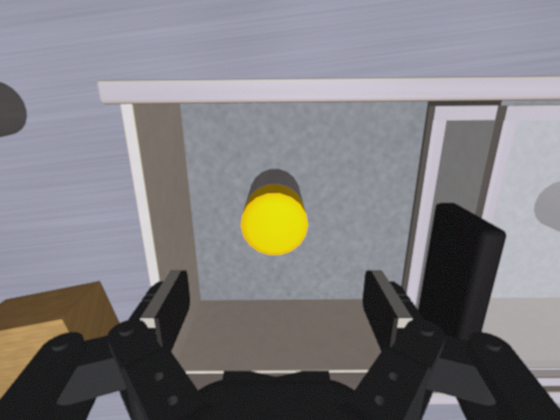

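Cap at column 275, centred between the jaws (276), with the right finger clear of the fin. I'll descend and grip.

Emit:
arm_command --steps '[[[0,20,0,0,0,0,0],[0,45,0,0,0,0,0],[0,70,0,0,0,0,0],[0,90,0,0,0,0,0],[0,105,0,0,0,0,0],[0,115,0,0,0,0,0],[0,120,0,0,0,0,0],[0,120,0,0,0,0,0],[0,120,0,0,0,0,0]]]'

```text
time_s: 10.38
position: [593.5, 236.8, 97.6]
eef_rot: [0.706, -0.04, -0.705, -0.041]
wrist_force: [0.4, -0.0, -0.2]
finger_gap: 85.3
```

Emit:
arm_command --steps '[[[60,0,0,0,0,0,0],[100,0,0,0,0,0,0],[140,0,0,0,0,0,0],[180,0,0,0,0,0,0],[220,0,0,0,0,0,0],[255,0,0,0,0,0,0],[255,0,0,0,0,0,0],[255,0,0,0,0,0,0]]]' --grip_force 35

```text
time_s: 11.05
position: [593.3, 236.6, 97.2]
eef_rot: [0.706, -0.04, -0.706, -0.04]
wrist_force: [-1.7, -1.1, 6.1]
finger_gap: 49.3
```

Emit:
arm_command --steps '[[[255,-3,0,0,0,0,0],[255,-10,0,0,0,0,0],[255,-20,0,0,0,0,0],[255,-35,0,0,0,0,0],[255,-55,0,0,0,0,0],[255,-80,0,0,0,0,0],[255,-105,0,0,0,0,0],[255,-130,0,0,0,0,0],[255,-155,0,0,0,0,0],[255,-180,0,0,0,0,0],[255,-195,0,0,0,0,0],[255,-200,0,0,0,0,0]]]'

```text
time_s: 12.05
position: [593.4, 237.1, 300.1]
eef_rot: [0.707, -0.04, -0.705, -0.041]
wrist_force: [0.1, -0.6, -2.5]
finger_gap: 49.0
```

Emit:
arm_command --steps '[[[255,-10,0,0,0,0,0],[255,-25,0,0,0,0,0],[255,-38,0,0,0,0,0],[255,-45,0,0,0,0,0],[255,-45,0,0,0,0,0],[255,-45,0,0,0,0,0]]]'

```text
time_s: 12.55
position: [592.9, 236.5, 341.0]
eef_rot: [-0.706, 0.04, 0.706, 0.04]
wrist_force: [0.0, -0.1, -2.5]
finger_gap: 49.0
```

Run:
```python
from h import *
from plant import snapshot
np.set_printoptions(precision=3,suppress=True)
s=sense(); print(s['time_s'],s['position'],s['joint_pos'],s['wrist_force'],s['finger_gap'])
im=snapshot('scene'); cv2.imwrite('pics/scene6.png',im)
a=snapshot('side');cv2.imwrite('pics/side6.png',a)
p=np.load('chest.npy'); cy=np.array([-np.sin(p[2]),np.cos(p[2])]); rel([496,-380,340],target_R(-cy))
```

```text
12.55 [592.878 236.482 341.043] [ 0.015  0.431 -0.629  1.419  0.253  1.373 -2.304] [ 0.045 -0.095 -2.496] 48.957858808377665
shift [  0.8 623.3  25.9] turn [ 0.     0.001 -0.001] dist 624.0 deg 0.1
```

View pics/scene6.png

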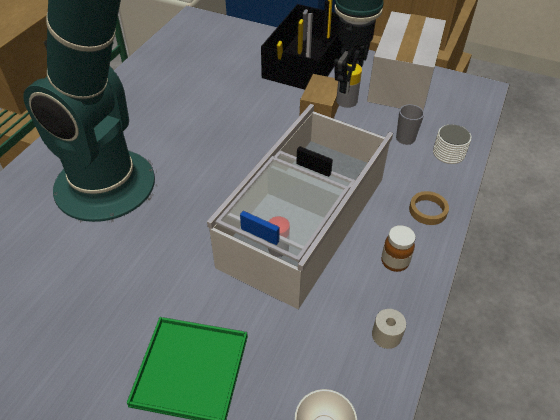

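View pics/side6.png

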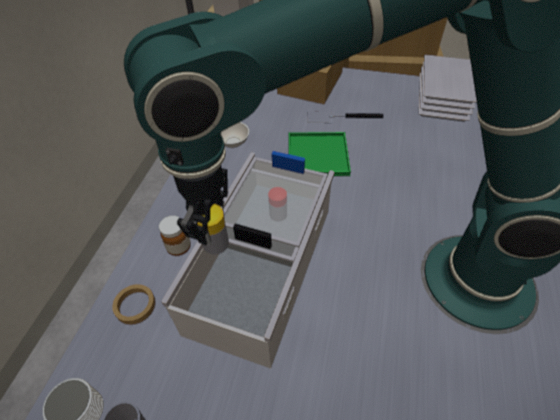

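The shaker is held upright at (352,85) in the scene view, and the door stays open. I'll carry it across at moderate speed.

Emit:
arm_command --steps '[[[255,0,4,0,0,0,0],[255,0,13,0.5,0,0,0],[255,0,27,1,0,0,0],[255,0,46,2,0,0,0],[255,0,70,3,0,0,0],[255,0,95,4,0,0,0],[255,0,120,5,0,0,0],[255,0,145,6,0,0,0],[255,0,170,7,0,0,0],[255,0,195,8,0,0,0],[255,0,220,9,0,0,0],[255,0,245,10,0,0,0]]]'

```text
time_s: 13.65
position: [554.1, -8.4, 341.4]
eef_rot: [0.706, -0.041, -0.706, -0.041]
wrist_force: [-0.5, 0.7, -2.5]
finger_gap: 49.1
```

Emit:
arm_command --steps '[[[255,0,25,1,0,0,0],[255,0,50,2,0,0,0],[255,0,75,3,0,0,0],[255,0,100,4,0,0,0],[255,0,125,5,0,0,0],[255,0,150,6,0,0,0],[255,0,175,7,0,0,0],[255,0,200,8,0,0,0],[255,0,225,9,0,0,0],[255,0,250,10,0,0,0],[255,0,272,11,0,0,0],[255,0,290,12,0,0,0]]]'

```text
time_s: 14.65
position: [508.3, -295.5, 341.3]
eef_rot: [-0.706, 0.041, 0.706, 0.041]
wrist_force: [0.2, 1.3, -2.3]
finger_gap: 49.0
```

Emit:
arm_command --steps '[[[255,0,15,1,0,0,0],[255,0,29,1,0,0,0],[255,0,40,2,0,0,0],[255,0,45,2,0,0,0],[255,0,45,2,0,0,0],[255,0,45,2,0,0,0]]]'

```text
time_s: 15.15
position: [503.2, -336.4, 341.3]
eef_rot: [-0.706, 0.04, 0.706, 0.04]
wrist_force: [1.0, 0.1, -2.6]
finger_gap: 49.2
```

Run:
```python
from h import *
from plant import snapshot
np.set_printoptions(precision=3,suppress=True)
s=sense(); print(s['time_s'],s['position'],s['joint_pos'],s['wrist_force'],s['finger_gap'])
c=calibration('wrist');im=snapshot('wrist'); cv2.imwrite('pics/wrist7.png',im)
cv2.imwrite('pics/scene7.png',snapshot('scene'))
hsv=cv2.cvtColor(im,cv2.COLOR_BGR2HSV)
m=cv2.inRange(hsv,(50,150,40),(75,255,255)); k,l,st,ce=cv2.connectedComponentsWithStats(m);i=1+np.argmax(st[1:,4])
cnt=max(cv2.findContours(np.uint8(l==i),0,1)[0],key=cv2.contourArea); ap=cv2.approxPolyDP(cnt,8,True)[:,0]
print(ap.tolist()); print(np.array([ray('wrist',q,22,c) for q in ap.astype(float)]))
```

```text
15.15 [ 503.249 -336.394  341.326] [ 0.825  0.325 -0.373  1.512  0.12   1.327 -1.243] [ 0.976  0.086 -2.608] 49.248005815667675
[[349, 76], [220, 125], [255, 212], [282, 207], [313, 225], [382, 202]]
[[ 610.61  -451.827   22.   ]
 [ 566.014 -262.573   22.   ]
 [ 426.652 -295.05    22.   ]
 [ 430.182 -338.947   22.   ]
 [ 393.746 -385.738   22.   ]
 [ 420.614 -497.21    22.   ]]
```

View pics/wrist7.png

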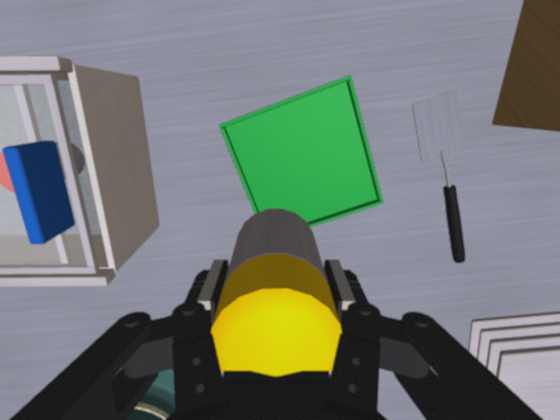

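View pics/scene7.png

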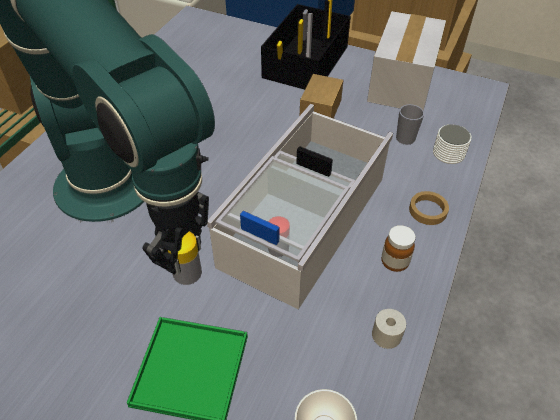

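Run:
```python
from h import *
p=np.load('chest.npy'); cy=np.array([-np.sin(p[2]),np.cos(p[2])]); rel([494.5,-380,46],target_R(-cy))
```

```text
shift [295.4  44.8   3.9] turn [ 0.0017 -0.0001  0.0003] dist 299.0 deg 0.1
```

Emit:
arm_command --steps '[[[255,5,5,0.5,0,0,0],[255,15,15,1,0,0,0],[255,30,27,2,0,0,0],[255,50,38,3,0,0,0],[255,70,45,4,0,0,0],[255,95,45,4,0,0,0],[255,120,45,4,0,0,0],[255,145,45,4,0,0,0],[255,170,45,4,0,0,0],[255,192,45,4,0,0,0],[255,212,45,4,0,0,0],[255,230,45,4,0,0,0]]]'

```text
time_s: 16.25
position: [492.9, -381.5, 108.9]
eef_rot: [-0.705, 0.04, 0.706, 0.041]
wrist_force: [0.5, 0.4, -3.1]
finger_gap: 48.9
```

Emit:
arm_command --steps '[[[255,13,0,0,0,0,0],[255,25,0,0,0,0,0],[255,36,0,0,0,0,0],[255,46,0,0,0,0,0],[255,54,0,0,0,0,0],[255,60,0,0,0,0,0],[255,62,0,0,0,0,0],[255,62,0,0,0,0,0],[255,62,0,0,0,0,0]]]'

```text
time_s: 17.0
position: [494.1, -381.4, 49.8]
eef_rot: [0.706, -0.04, -0.706, -0.04]
wrist_force: [-0.6, -0.3, -1.6]
finger_gap: 49.2
```

Run:
```python
from h import *
from plant import snapshot
np.set_printoptions(precision=3,suppress=True)
s=sense(); print(s['time_s'],s['position'],s['joint_pos'],s['wrist_force'],s['finger_gap'])
a=snapshot('scene')[200:420,80:360]; cv2.imwrite('pics/scene8.png',cv2.resize(a,None,fx=2.6,fy=2.6,interpolation=2))
```

```text
17.0 [ 494.093 -381.413   49.761] [ 0.824  0.649 -0.292  1.732  0.246  0.796 -1.27 ] [-0.574 -0.323 -1.593] 49.198622380594145
```

View pics/scene8.png

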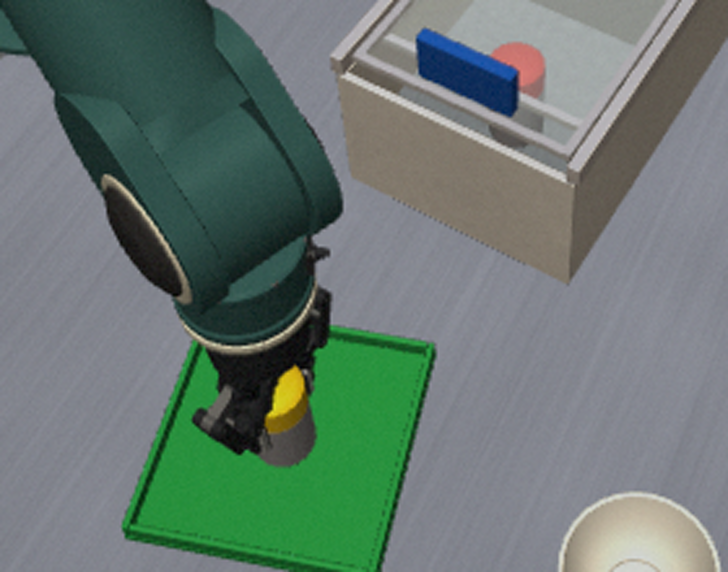

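Emit:
arm_command --steps '[[[255,1.5,0,0,0,0,0],[255,3,0,0,0,0,0],[255,3,0,0,0,0,0]]]'

```text
time_s: 17.3
position: [493.8, -381.3, 46.3]
eef_rot: [-0.706, 0.04, 0.706, 0.04]
wrist_force: [0.1, -0.1, -1.1]
finger_gap: 48.6
```

Emit:
arm_command --steps '[[[255,1,0,0,0,0,0],[255,2,0,0,0,0,0],[255,2,0,0,0,0,0]]]'

```text
time_s: 17.55
position: [493.8, -381.2, 44.2]
eef_rot: [-0.706, 0.04, 0.706, 0.04]
wrist_force: [0.0, 0.1, -2.3]
finger_gap: 48.7
```

Emit:
arm_command --steps '[[[255,0.5,0,0,0,0,0],[255,1,0,0,0,0,0],[255,1,0,0,0,0,0]]]'

```text
time_s: 17.8
position: [493.9, -381.3, 43.4]
eef_rot: [-0.706, 0.04, 0.706, 0.04]
wrist_force: [0.4, 0.1, -1.9]
finger_gap: 49.3
```

Emit:
arm_command --steps '[[[255,0.5,0,0,0,0,0],[255,1,0,0,0,0,0],[255,1,0,0,0,0,0]]]'

```text
time_s: 18.05
position: [494.1, -381.3, 43.2]
eef_rot: [0.706, -0.04, -0.706, -0.04]
wrist_force: [-4.5, 3.4, 12.9]
finger_gap: 49.3
```

It touched the tray floor at TCP z = 43.2, the expected height. I'll ease the pressure and open gently.

Emit:
arm_command --steps '[[[255,-0.5,0,0,0,0,0],[255,-0.5,0,0,0,0,0],[100,-0.5,0,0,0,0,0],[80,-0.5,0,0,0,0,0],[60,-0.5,0,0,0,0,0],[40,-0.5,0,0,0,0,0],[20,-0.5,0,0,0,0,0],[0,-0.5,0,0,0,0,0],[0,-0.5,0,0,0,0,0],[0,-0.5,0,0,0,0,0],[0,-0.5,0,0,0,0,0]]]' --grip_force 20

```text
time_s: 18.97
position: [493.9, -381.3, 42.8]
eef_rot: [-0.706, 0.04, 0.706, 0.04]
wrist_force: [0.2, 0.6, -0.1]
finger_gap: 85.3
```

Run:
```python
from h import *
from plant import snapshot
np.set_printoptions(precision=3,suppress=True)
s=sense(); print(s['time_s'],s['position'],s['wrist_force'],s['finger_gap'])
cv2.imwrite('pics/wrist9.png',snapshot('wrist'))
```

```text
18.9667 [ 493.872 -381.258   42.839] [ 0.207  0.568 -0.134] 85.34336526452054
```

View pics/wrist9.png

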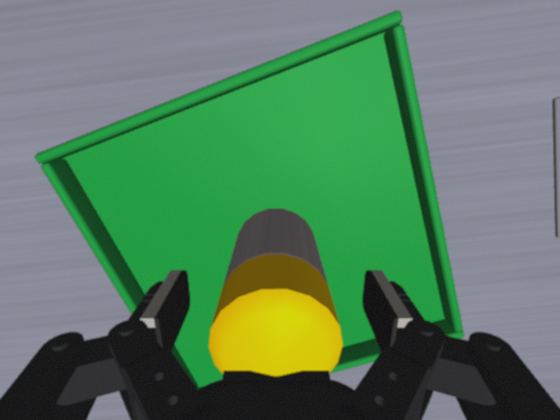

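Shaker upright between the open jaws (cap at (276,330), jaws clear on both sides). I'll retreat straight up.

Emit:
arm_command --steps '[[[0,-5,0,0,0,0,0],[0,-15,0,0,0,0,0],[0,-30,0,0,0,0,0],[0,-55,0,0,0,0,0],[0,-85,0,0,0,0,0],[0,-120,0,0,0,0,0],[0,-155,0,0,0,0,0],[0,-190,0,0,0,0,0],[0,-225,0,0,0,0,0],[0,-250,0,0,0,0,0],[0,-260,0,0,0,0,0],[0,-260,0,0,0,0,0]]]'

```text
time_s: 20.02
position: [494.6, -381.5, 306.5]
eef_rot: [0.707, -0.041, -0.705, -0.039]
wrist_force: [0.0, -0.9, -1.4]
finger_gap: 85.4
```

Run:
```python
from h import *
from plant import snapshot
np.set_printoptions(precision=3,suppress=True)
s=sense(); print(s['time_s'],s['position'],s['wrist_force'],s['finger_gap'])
c=calibration('wrist');im=snapshot('wrist');cv2.imwrite('pics/wrist10.png',im)
cv2.imwrite('pics/scene10.png',snapshot('scene')); cv2.imwrite('pics/side10.png',snapshot('side'))
hsv=cv2.cvtColor(im,cv2.COLOR_BGR2HSV)
m=cv2.inRange(hsv,(22,150,60),(35,255,255)); k,l,st,ce=cv2.connectedComponentsWithStats(m); i=1+np.argmax(st[1:,4])
print(ce[i],ray('wrist',ce[i],93,c))
m=cv2.inRange(hsv,(50,150,40),(75,255,255)); k,l,st,ce=cv2.connectedComponentsWithStats(m);i=1+np.argmax(st[1:,4])
cnt=max(cv2.findContours(np.uint8(l==i),0,1)[0],key=cv2.contourArea); ap=cv2.approxPolyDP(cv2.convexHull(cnt),8,True)[:,0]
print(ap.tolist()); q=np.array([ray('wrist',q,22,c) for q in ap.astype(float)]);print(q,q.mean(0))
```

```text
20.0167 [ 494.596 -381.549  306.492] [ 0.049 -0.897 -1.449] 85.36164998392296
[274.776 178.641] [ 494.766 -382.042   93.   ]
[[319, 72], [358, 208], [235, 248], [181, 125]]
[[ 610.335 -452.312   22.   ]
 [ 420.119 -496.881   22.   ]
 [ 376.464 -306.485   22.   ]
 [ 566.055 -262.895   22.   ]] [ 493.243 -379.643   22.   ]
```

View pics/wrist10.png

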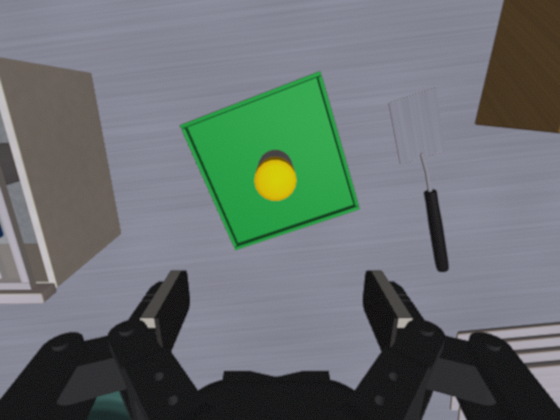

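View pics/scene10.png

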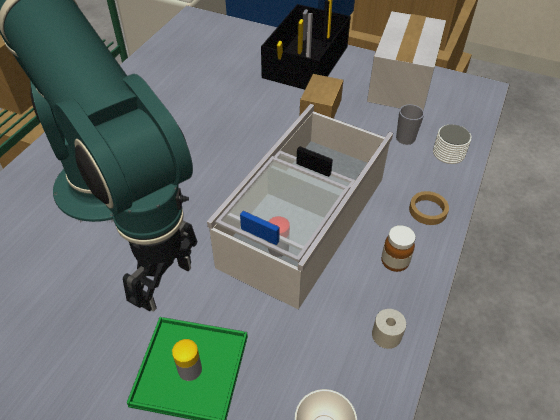

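View pics/side10.png

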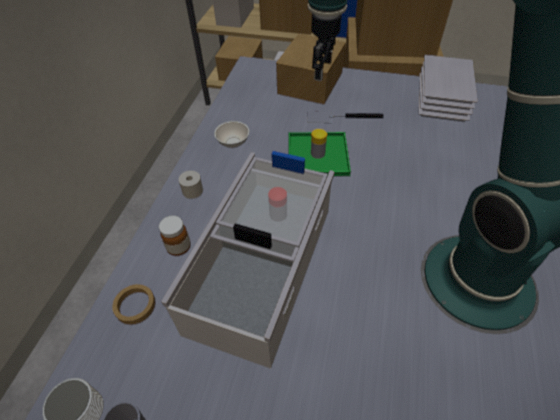

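The shaker stands upright about 2 mm from the tray's centre. The left door is fully open, and the blue handle is at the same pixels as at the start, so the right door hasn't moved. The arm is clear of everything.

```bash
python3 -c "
from plant import finish_job
print(finish_job())"
```

```text
the job is handed in; nothing more can be done
None
```

The yellow-capped shaker is standing upright near the middle of the green tray. The left (black-handled) door above it is fully open, and the job was handed in at about 20 s of the 54 s allowed.

- **Door:** I gripped the black handle and slid the door about 181 mm under the right door, until it hit its stop. The wrist force there reached about 46 N (limit 120 N), then I eased off and released the handle. The right door's blue handle sits at the same place in the pictures before and after.
- **Shaker:** I gripped it at about 116 mm height, lifted it straight up, carried it upright and lowered it to contact. It pressed the tray floor with about 13 N before I backed off and opened the jaws.
- **Last checks:** all three cameras show the shaker upright, about 3 mm from the tray's centre (measured by the wrist camera). The gripper is 260 mm above it, touching nothing.
- **What disagreed:** my first chest fit was off by about 2 px, and the two fixed cameras put the shaker about 8 mm apart in y. I used the wrist camera's close views for the shaker grasp and the placing, and both came out within tolerance.

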